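# Unlock the insert case with the crib key and put the key back

### The arm

A 6-joint arm with a two-finger parallel gripper is mounted at the origin on the work surface. World frame = base frame: x ahead of the robot, y to its left, z up, the work surface at z = 0. Lengths are in m, angles in rad, forces in N, time in s.
With the tool pointing down it reaches from about 0.375 to 0.9 m from the base axis. Payload 3.1 kg.
Tool frame: the origin (TCP) lies between the finger pads; the fingertips stand manip.finger_overhang ahead of it and the grasp point (between the pads) lies 5 mm behind it (manip.finger_overhang is the distance from the TCP to the fingertips, in m); z points along the fingers, y is the line along which they close (so a half turn about z gives the same grasp; the last joint's range is limited). The gripper opens to 85 mm and grips with 20 to 120 N. Pads are 22 mm wide; open, the fingers measure 114 mm over their backs; the gripper's body (76 mm by 85 mm) begins 54 mm behind the grasp point. The pads swing forward as they close: fully open they stand 13 mm farther back than shut.
Start: joints at [1.115, 0.527, 1.433, -0, 1.181, -0.178], TCP at [0.171, 0.601, 0.206] pointing down, gripper open.
Joint ranges: [-3.08, 3.08], [-0.75, 2.2], [0.22, 2.44], [-1.43, 4.57], [0, 2.65], [-2.85, 2.85]. Speed limits (rad/s): [2.79, 2.79, 3.14, 3.14, 3.14, 3.14].

### API

Orientations are given as a unit quaternion [x, y, z, w].
In Python, from station import manip gives the robot as it stands.
- The arm moves only by the tool drive_tool, never from a script. Its argument "plan" is a list of rows, each a list of 7 numbers: the shift along the tool's x, y, z in m, then the turn, a rotation vector about the tool's x, y, z in degrees, then the opening, from -1 (shut) to 1 (fully open). In form: [[x, y, z, wx, wy, wz, gripper], ...]. A call has 1 to 10 rows; each row shifts and turns the commanded pose from where the row before left it, along the tool's axes as they then stand; what a row does not reach is not made up. A row lasts 1/10 s, in which the tool goes at most 50 mm and 8.59 degrees, less where a joint would pass 70% of its speed; a pose out of reach is approached as far as the arm can. A call is refused whole if a number of a shift passes 0.05 or a number of a turn 8.59, either way. A call with a gripper value outside its range is refused whole. The fingers move at their own pace and stop on an object; "newtons" is the grip in N (left out, the last holds). Time passes only in rows, so rows that do not move let the fingers close. It gives the time, the measured TCP pose, the force, the opening and the grip force at its end, in the units of the state.
- manip.sense(): the state, without advancing time (a new reading comes with each control period).
- manip.snapshot(name): name is "scene" or "top"; returns a dict with "image" (400x640x3 uint8, red, green, blue), "z_map" (400x640 float32, m along the optical axis (not along the pixel's ray), 0 where there is no reading), "fov_y" (degrees; the focal length in pixels is half the picture's height over the tangent of half this angle, whatever the lens; pixels are square), "cx", "cy" (the principal point, pixels), "extrinsics" (4x4, takes a point from camera to world coordinates). Camera axes: x right, y up, looking along -z (the intrinsics and any distortion apply to the point x, -y, -z); pixel columns grow to the right and rows downward; lengths in m; the calibration is good to about 2 mm. A picture is of the moment at which its call begins.
- manip.sign_off(): hands the job in; it is judged then, once.
The state is a dict: "t": time; "q": joint angles; "qd": joint speeds; "tau": joint torques, N m; "tcp_pos": TCP position; "tool_rot": TCP orientation; "force": force on the tool from outside, world axes, zero at the start; "ft_torque": the same for the moment, N m; "finger_gap": opening from 0.0 (shut) to 1.0 (fully open); "gripper_force": force on a finger pad.
Only numpy, scipy, OpenCV 4.12 (cv2) and the standard library are available. Lean on these libraries where they do the work, as an engineer would, in place of code of your own. Each camera call takes 0.05 s, during which the arm holds its last target. There are 200 camera calls.

### The job

Unlock the blue insert case for the shift: take the red-headed key from the wooden key block, push it fully home in the keyhole on the case's front deck, turn it clockwise to its stop so that the lid springs ajar, turn it all the way back home, draw it out and stand it back upright in its slot in the key block. The lock plate floats a little, so find the keyhole and the stops by feel and never force the key. Leave the black-headed key and the other things on the bench alone.

Things in the scene. Friction and masses are not known exactly. Their poses are not given: they have to be found in the camera images.
- red_key: Loose double-bit lock key, red plastic head, 66 mm tall, 60 g, stood blade down in one of the two slots of the key block. Origin: centre of its tip; z up the shank, y along the bit's width, x across it. From the tip: blunt pilot pin 5.6 mm dia to 4 mm; bit 18 mm (y) x 3.5 mm (x) from 4 to 16 mm; shank 5.6 mm; stop collar 16 mm dia from 21 to 24 mm. The bit is the same either way round.
- red_key_head (a point): Centre of the red key's flat head, 53 mm above the tip: the place to grip it. The head is 10 mm thick (x) by 28 mm wide (y), from 40 to 66 mm above the tip. Axes as the key's.
- black_key: The same kind of key with a black head, in the other slot. To be left alone.
- keyblock: Fixed light-wood block 50 (x) x 130 (y) x 32 mm tall, origin at the centre of its underside. Two slots in its top, 22 mm (y) x 6.5 mm (x), 28 mm deep, chamfered. A key hangs in its slot by the collar on the block's top, tip 11 mm above the bench, the key's x and y along the block's.
- keyblock_hole0 (a point): Centre of the mouth of the slot 33 mm to the -y side, on the top of the key block; axes as the block's.
- keyblock_hole1 (a point): Centre of the mouth of the slot 33 mm to the +y side, on the top of the key block; axes as the block's.
- chest: Fixed steel insert case, blue, 260 (x) x 340 (y) x 120 mm tall, origin at the centre of its underside, front towards -x. The front 89 mm of its top is a level grey deck carrying a 44 mm square steel lock plate, 3 mm thick, with an upright keyhole; behind it the blue lid, hinged at the far edge.
- keyhole (a point): Where the keyhole should be, on the lock plate's upper face, 123 mm up; axes as the case's. The plate floats stiffly on the deck: the real keyhole is up to 4 mm off in x and in y. Round waist 7.2 mm, with a slot 20 mm (y) x 5 mm (x) for the bit. Fully in, the tip is 21 mm deep and the collar sits on the plate; only then can the key turn, and away from home the plate traps it.
- cylinder (a joint): Turn of the lock under the plate, rad: 0 at its home stop, growing clockwise from above to a solid stop somewhere from 65 to 100 degrees. Friction about 0.04 N m until it frees the lid near 60 degrees, less beyond; it stays where left. The bit has 0.1 rad of play in it, so the key must go 0.1 past either end. A rise of 0.07 N m is the stop; 0.25 N m is forcing it.
- lid (a joint): Opening of the lid about the hinge at its far edge, rad: 0 shut; once the lock lets it go springs raise it to about 0.25 (front edge 40 mm up, clear of a gripper over the lock), where it stays.
- bin: Blue plastic parts bin 190 x 110 x 75 mm with T-nuts, origin at the centre of its underside. To be left alone.
- toolholder: Steel milling tool holder standing on end, 63 mm dia, 120 mm tall, origin at the centre of its underside. To be left alone.
- stepblock: Dark steel step block 75 x 35 x 42 mm, origin at the centre of its underside. To be left alone.
Things that resemble listed ones, but are neither listed nor needed, are in the scene too. Several things look just like the keyblock: the one meant starts farthest to the robot's right.

How it is judged:
On the way, in this order (a step that is already met when the one before it is completed fails the run):
1. the red key is pushed fully home in the keyhole (its collar within 2 mm of the plate), the lock still at home (horizontal distance between red_key and keyhole below 0.008 m and z of red_key in the frame of keyhole below -0.019 m and value of joint cylinder below 0.15 rad), for 0.2 s.
2. with the red key still in, the lock is turned to its clockwise stop (within 0.06 rad) and the lid has sprung ajar (horizontal distance between red_key and keyhole below 0.008 m and z of red_key in the frame of keyhole below -0.017 m and value of joint cylinder above 1.25 rad and value of joint lid above 0.15 rad), for 0.2 s.
3. with the red key still in, the lock is turned back home (within 0.08 rad) (horizontal distance between red_key and keyhole below 0.008 m and z of red_key in the frame of keyhole below -0.017 m and value of joint cylinder below 0.08 rad), for 0.2 s.
At the end, for the whole second after the job is handed in: the red key stands upright (within 0.12 rad) and at rest in a slot of the key block, collar down to within 2.5 mm of the block's top and within 5 mm of the slot's centre; the lock is at home (within 0.08 rad) and the lid is ajar (over 0.15 rad) (((horizontal distance between red_key and keyblock_hole0 below 0.005 m and z of red_key in the frame of keyblock_hole0 below -0.0185 m) or (horizontal distance between red_key and keyblock_hole1 below 0.005 m and z of red_key in the frame of keyblock_hole1 below -0.0185 m)) and angle between red_key's own z axis and vertical below 0.12 rad and linear speed of red_key below 0.02 m/s and value of joint cylinder below 0.08 rad and value of joint lid above 0.15 rad); the robot touches nothing.
It fails at once if the key is forced: over 60 N in all between the red key and the case with its lock (about 0.25 N m of turning against a stop, or a hard push) (contact force between red_key and chest above 60 N).
It fails at once if the black key is disturbed (moved over 8 mm) (distance of black_key from where it was at the start of the episode above 0.008 m).
It fails at once if the bin, the tool holder or the step block is disturbed (moved over 10 mm) (distance of any of bin, toolholder, stepblock from where it was at the start of the episode above 0.01 m).
It also fails if it takes over 72 s, if anything falls off the work surface, if the arm or the gripper's body presses on something with over 40 N, if the wrist force passes 120 N, or if a joint passes its speed limit or range.

## Working session

There is one attempt and no reset: what is moved stays moved. The work goes in short steps, Python scripts to look and compute and a tool call to move; the robot and the scene stay as the last step left them, time stands still between calls to the robot, and variables do not carry over. Pictures are saved under pics/ and viewed, at most 10 in all, crops included, and the job is handed in when it is done.

Besides the shell and the picture viewer there is one more tool, called after "Emit:" in YAML: its name, and indented under it one key for each argument. drive_tool: Moves the arm, as the interface text tells. Its arguments: {"type":"object","properties":{"plan":{"type":"array"},"newtons":{"type":"number"}},"required":["plan"]}

```bash
mkdir -p pics; ls; cat > h.py <<'E'
import numpy as np, cv2
from station import manip
def snap(name):
    s=manip.snapshot(name); s['f']=s['image'].shape[0]/2/np.tan(np.radians(s['fov_y'])/2); return s
def cloud(s):
    h,w=s['z_map'].shape; v,u=np.mgrid[:h,:w]; z=s['z_map']
    P=np.stack([(u-s['cx'])/s['f']*z,-(v-s['cy'])/s['f']*z,-z,np.ones_like(z)],-1)
    return (P@np.array(s['extrinsics']).T)[...,:3]
E
python3 - <<'E'
from h import *
for n in ('scene','top'):
    s=snap(n); np.savez(n+'.npz',**{k:v for k,v in s.items()})
    cv2.imwrite(f'pics/{n}0.png',s['image'][...,::-1]); print({k:v for k,v in s.items() if k not in('image','z_map')})
print(manip.sense(), manip.finger_overhang)
E
```

```text
pics
{'fov_y': 43.646868416247905, 'cx': 314.5252201724972, 'cy': 187.4792608317295, 'extrinsics': array([[-0.75921555, -0.35704546,  0.54416016,  1.17102482],
       [ 0.65063297, -0.39531874,  0.64838247,  0.84468652],
       [-0.01638531,  0.8463106 ,  0.53243769,  0.71321197],
       [ 0.        ,  0.        ,  0.        ,  1.        ]]), 'f': np.float64(499.4431494393552)}
{'fov_y': 42.85147983465306, 'cx': 315.92396442295706, 'cy': 196.55239486735974, 'extrinsics': array([[ 8.71475617e-03,  9.94737586e-01, -1.02084218e-01,
         4.11614555e-01],
       [-9.99961848e-01,  8.73015261e-03, -2.95959067e-04,
         1.22700240e-01],
       [ 5.96809197e-04,  1.02082903e-01,  9.94775716e-01,
         1.52524706e+00],
       [ 0.00000000e+00,  0.00000000e+00,  0.00000000e+00,
         1.00000000e+00]]), 'f': np.float64(509.66574912449477)}
{'t': 0.1, 'q': array([ 1.11451257e+00,  5.28388372e-01,  1.43376005e+00,  4.16686292e-06,
        1.18139858e+00, -1.78476631e-01]), 'qd': array([ 5.92151958e-05, -1.03811410e-03, -3.90936134e-03,  1.09332699e-04,
       -7.28868199e-04,  9.73676761e-04]), 'tau': array([-3.95121197e-04, -4.43305707e+01, -1.78586447e+01, -2.41270873e-04,
        3.91690526e-03, -1.24699707e-06]), 'tcp_pos': array([0.17105528, 0.60042632, 0.20542669]), 'tool_rot': array([ 1.38458039e-01,  9.90367819e-01, -9.27768201e-04, -3.06785361e-04]), 'force': array([0.96623443, 0.27676593, 0.56289619]), 'ft_torque': array([ 0.00652385,  0.03618171, -0.01036348]), 'gripper_force': 0.0, 'finger_gap': 0.9964834618010345} 0.014
```

View pics/scene0.png

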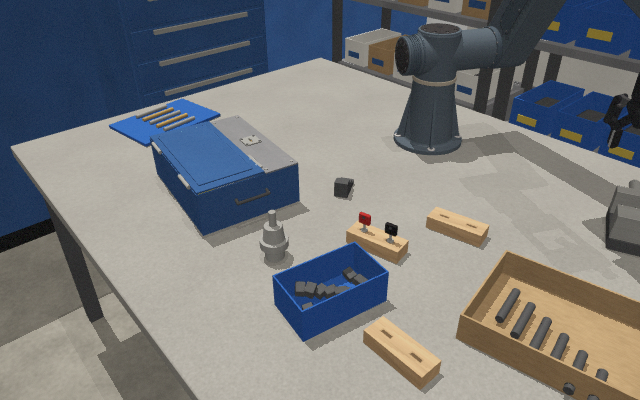

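View pics/top0.png

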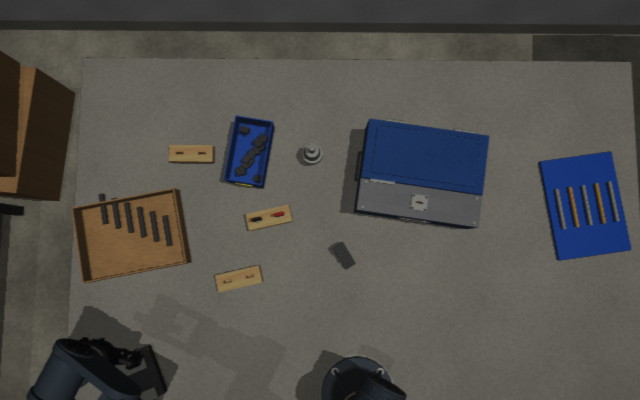

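The scene shows the key block with the red key at (365,218) and the black key at (391,230). In the top view the block is at (268,217), the red head at (279,215) and the lock plate at (420,202). Of the three lookalike blocks, this one is farthest to the robot's right.

```bash
cat > m.py <<'E'
from h import *
D={n:dict(np.load(n+'.npz')) for n in('scene','top')}
def rect(p):
    c,sz,a=cv2.minAreaRect((p*1000).astype(np.float32)); return np.round(c,1),np.round(sz,1),round(a,2)
for n in D:
    s=D[n]; P=cloud(s); im=s['image'].astype(int); R,G,B=im[...,0],im[...,1],im[...,2]; x,y,z=np.moveaxis(P,-1,0)
    print(n)
    near=(abs(x-.43)<.15)&(abs(y-.21)<.12)
    w=(R>B*1.3)&(R>90)&(G>R*.6)&near&(abs(z-.032)<.006)
    n_,L,st,_=cv2.connectedComponentsWithStats(w.astype(np.uint8),connectivity=8)
    for k in range(1,n_):
        if st[k,4]>60: print('block',st[k],rect(P[L==k][:,:2]),np.median(z[L==k]))
    r=(R>90)&(G<R*.45)&(B<R*.45)&near
    v,u=np.nonzero(r); print('red',r.sum(),u.mean(),v.mean(),np.round(P[r].min(0),4),np.round(P[r].max(0),4),np.round(np.median(P[r],0),4))
    t=r&(z>.066); print(' redtop',t.sum(),rect(P[t][:,:2]),np.median(z[t]))
    ch=(abs(x-.52)<.25)&(abs(y+.1)<.22)
    d=ch&(abs(z-.120)<.008); print('top surface',d.sum(),rect(P[d][:,:2]),np.median(z[d]))
    g=d&(abs(R-B)<25); print(' grey',rect(P[g][:,:2]),np.median(z[g]))
s=D['top'];
def up(im,k): return cv2.resize(np.ascontiguousarray(im[...,::-1]),None,fx=k,fy=k,interpolation=cv2.INTER_CUBIC)
a=up(s['image'][185:220,395:445],8); b=up(s['image'][195:240,240:300],6.6)
c=up(D['scene']['image'][125:155,230:270],10); d=up(D['scene']['image'][205:265,340:415],5)
H=np.zeros((600,800,3),np.uint8)
for q,(r0,c0) in zip((a,b,c,d),((0,0),(0,402),(300,0),(300,402))):
    q=q[:300,:398]; H[r0:r0+q.shape[0],c0:c0+q.shape[1]]=q
cv2.imwrite('pics/crop1.png',H)
E
python3 m.py
```

```text
scene
block [427 207  32  19 318] (array([335.5, 309.2]), array([54.6, 56.2]), 14.27) 0.03338090070255767
block [346 220  63  35 874] (array([503.6, 259.8]), array([ 54.5, 132.4]), 13.28) 0.03336536705371884
red 111 364.4864864864865 218.32432432432432 [0.5054 0.2165 0.0554] [0.5201 0.2431 0.0805] [0.5144 0.232  0.0695]
 redtop 70 (array([513.8, 229.7]), array([ 9.1, 25.9]), 21.35) 0.0749864561778556
top surface 3353 (array([ 629. , -168.3]), array([334.5, 269.6]), 83.17) 0.12307448892089012
 grey (array([ 629. , -168.4]), array([334.3, 269.6]), 83.17) 0.12259476299013744
top
block [246 205  46  26 617] (array([503.2, 263.2]), array([ 50.5, 130.5]), 12.96) 0.0321690326877897
block [244 266  18  20 253] (array([333.9, 308.6]), array([50.2, 51.4]), 12.03) 0.03246544253324912
red 27 278.3333333333333 213.55555555555554 [0.5063 0.2167 0.0694] [0.5154 0.2421 0.0831] [0.5098 0.2304 0.0766]
 redtop 27 (array([510.7, 229.5]), array([ 7.6, 25.9]), 12.55) 0.07663922740738482
top surface 7524 (array([ 631. , -171.2]), array([335.7, 267.8]), 82.09) 0.12318026333090848
 grey (array([ 631. , -171.2]), array([335.7, 267.8]), 82.09) 0.12063393208371198
```

View pics/crop1.png

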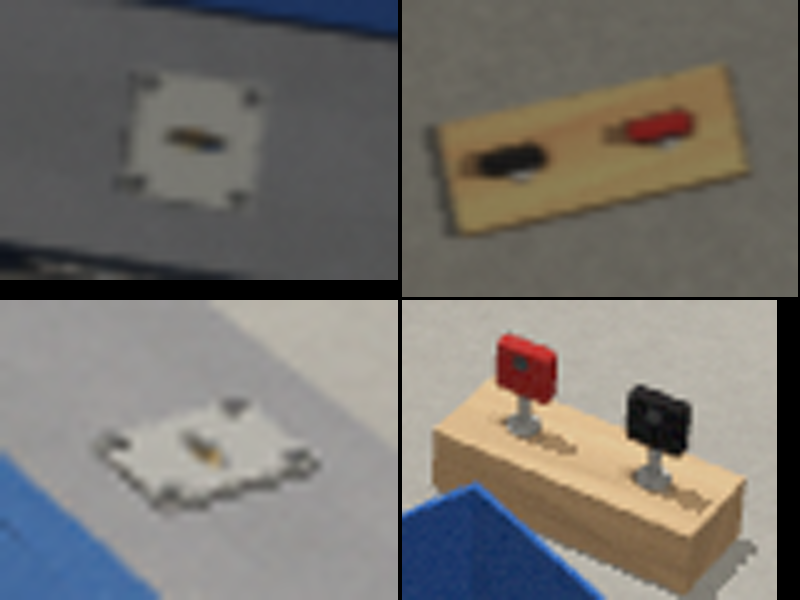

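The crop shows the lock plate centred near top pixel (418.5,202), with its slot at (419.2,201.9). The red head is on the block's −y slot and the black head is in the other slot, and both heads run along the block's y. Next I refine the keyhole position.

```bash
cat >> h.py <<'E'
def onplane(s,u,v,z0):
    E=np.array(s['extrinsics']); d=E[:3,:3]@np.array([(u-s['cx'])/s['f'],-(v-s['cy'])/s['f'],-1]); o=E[:3,3]
    return o+d*(z0-o[2])/d[2]
def yaw(): 
    from scipy.spatial.transform import Rotation as Ro
    R=Ro.from_quat(manip.sense()['tool_rot']).as_matrix(); return R
def togo(x,y,z,psi):
    """shift in present tool axes and turn about tool z (deg, + = clockwise)"""
    R=yaw(); p=manip.sense()['tcp_pos']; d=R.T@(np.array([x,y,z])-p)
    a=np.degrees(np.arctan2(R[1,1],R[0,1])); print('tool shift mm',np.round(d*1000,1),'turn',round((a-psi+180)%360-180,2),'now',np.round(p*1000,1),'yaw',round(a,2),'tilt',np.round(R[:2,2],4))
    c,s_=np.cos(np.radians(psi)),np.sin(np.radians(psi)); Rn=np.array([[-s_,c,0],[c,s_,0],[0,0,-1]])
    print('  in turned axes',np.round(Rn.T@(np.array([x,y,z])-p)*1000,1))
E
python3 - <<'E'
from h import *
D={n:dict(np.load(n+'.npz')) for n in('scene','top')}
for n,(u0,v0,u1,v1) in {'top':(395,185,445,220),'scene':(230,125,270,155)}.items():
    s=D[n]; g=s['image'].astype(float).mean(2); P=cloud(s)
    sub=g[v0:v1,u0:u1]; thr=110 if n=='top' else 190
    print(n,np.percentile(sub,[5,50,80,95,99]))
    pl=(sub>np.percentile(sub,50)*1.25 if n=='top' else sub>np.percentile(sub,97)-35).astype(np.uint8)
    nn,L,st,_=cv2.connectedComponentsWithStats(pl); k=1+np.argmax(st[1:,4]); 
    c=max(cv2.findContours((L==k).astype(np.uint8),0,1)[0],key=cv2.contourArea)
    hull=cv2.convexHull(c)[:,0]; Q=np.array([onplane(s,u0+a,v0+b,.123)[:2] for a,b in hull])
    print('plate',st[k],cv2.minAreaRect((Q*1000).astype(np.float32)))
    m=np.zeros_like(pl); cv2.fillConvexPoly(m,hull,1); 
    inner=cv2.erode(m,np.ones((3,3)),iterations=2 if n=='top' else 2)
    lev=np.median(sub[(m>0)&(pl>0)]); w=np.clip(lev-12-sub,0,None)*inner
    nn,L2,st2,_=cv2.connectedComponentsWithStats((w>0).astype(np.uint8))
    for k in range(1,nn):
        if st2[k,4]>=3:
            vv,uu=np.nonzero(L2==k); ww=w[vv,uu]; u=(uu*ww).sum()/ww.sum()+u0; v=(vv*ww).sum()/ww.sum()+v0
            print(' dark',st2[k],u,v,np.round(onplane(s,u,v,.123)*1000,1))
    # deck edge: front edge normal via yaw from lid/deck boundary
    im=s['image'].astype(int); x,y,z=np.moveaxis(P,-1,0)
    lid=(im[...,2]>im[...,0]+30)&(abs(x-.65)<.25)&(abs(y+.17)<.22)&(abs(z-.12)<.01)
    print('lid',cv2.minAreaRect((P[lid][:,:2]*1000).astype(np.float32)),np.median(z[lid]))
    dk=(abs(im[...,2]-im[...,0])<20)&(abs(x-.56)<.09)&(abs(y+.15)<.19)&(abs(z-.12)<.008)
    print('deck',cv2.minAreaRect((P[dk][:,:2]*1000).astype(np.float32)),np.median(z[dk]))
for u,v in((272,187),(230,185),(312,154),(345,265)): print(u,v,np.round(cloud(D['top'])[v,u],3))
togo(.510,.230,.059+.12,13)
E
```

```text
top [ 47.15        86.          88.33333333 117.         118.66666667]
plate [ 17  10  15  16 167] ((541.6793823242188, -161.78909301757812), (38.68587875366211, 41.680171966552734), 89.2361068725586)
 dark [20 16  9  3 22] 419.1053630754627 202.0299003322259 [ 542.8 -162.1  123. ]
lid ((673.043701171875, -179.8563232421875), (339.343505859375, 171.20994567871094), 82.26063537597656) 0.12656736504436572
deck ((549.3230590820312, -162.25205993652344), (342.6667175292969, 111.07188415527344), 80.61785888671875) 0.12061238246445871
scene [111.33333333 153.5        162.06666667 177.         178.33333333]
plate [   0    0   40   30 1010] ((540.009033203125, -174.81422424316406), (182.58114624023438, 108.52891540527344), 53.81998062133789)
 dark [22 10  3  2  4] 252.99384615384616 135.16923076923078 [ 519. -184.  123.]
 dark [ 9 13 23  9 50] 250.30886850152905 142.46534148827726 [ 548.7 -153.2  123. ]
 dark [18 13  5  4  9] 249.74650698602795 139.4251497005988 [ 539.8 -168.8  123. ]
lid ((631.09765625, -178.19784545898438), (353.3163757324219, 260.3036193847656), 83.04975128173828) 0.1277719249372769
deck ((541.6973266601562, -165.96116638183594), (349.1321716308594, 91.3739013671875), 81.53392028808594) 0.1225873056267135
272 187 [0.596 0.256 0.003]
230 185 [ 0.601  0.383 -0.003]
312 154 [0.683 0.135 0.082]
345 265 [0.365 0.036 0.011]
tool shift mm [-427.5 -263.2   26.8] turn 61.08 now [171.1 600.4 205.4] yaw 74.08 tilt [-0.0009 -0.0018]
  in turned axes [-437.2  246.9   26.4]
```

Emit:
drive_tool:
  plan:
    - [0, 0, 0, 0, 0, 7.6, 0]
    - [0, 0, 0, 0, 0, 7.6, 0]
    - [0, 0, 0, 0, 0, 7.6, 0]
    - [0, 0, 0, 0, 0, 7.6, 0]
    - [0, 0, 0, 0, 0, 7.7, 0]
    - [0, 0, 0, 0, 0, 7.7, 0]
    - [0, 0, 0, 0, 0, 7.7, 0]
    - [0, 0, 0, 0, 0, 7.6, 0]
  newtons: 30

```text
t: 0.9
tcp_pos: [0.1712, 0.6006, 0.2057]
tool_rot: [0.625, 0.781, -0.001, 0.0]
force: [-0.1, -0.3, 0.4]
finger_gap: 0.496
gripper_force: 0.0
```

Emit:
drive_tool:
  plan:
    - [-0.036, 0.02, 0, 0, 0, 0, 0]
    - [-0.036, 0.02, 0, 0, 0, 0, 0]
    - [-0.036, 0.02, 0, 0, 0, 0, 0]
    - [-0.036, 0.02, 0, 0, 0, 0, 0]
    - [-0.036, 0.02, 0, 0, 0, 0, 0]
    - [-0.036, 0.02, 0, 0, 0, 0, 0]
    - [-0.036, 0.02, 0, 0, 0, 0, 0]
    - [-0.036, 0.02, 0, 0, 0, 0, 0]
    - [-0.036, 0.02, 0, 0, 0, 0, 0]
    - [-0.036, 0.02, 0, 0, 0, 0, 0]

```text
t: 1.9
tcp_pos: [0.4478, 0.2937, 0.206]
tool_rot: [0.623, 0.783, -0.0, -0.0]
force: [1.4, 1.1, 0.7]
finger_gap: 0.499
gripper_force: 0.0
```

```bash
python3 -c "
from h import *
togo(.5105,.230,.099,13)"
```

```text
tool shift mm [-76.1  46.9 107. ] turn -0.02 now [447.8 293.7 206. ] yaw 12.98 tilt [-0.0007 -0.0002]
  in turned axes [-76.2  46.8 107. ]
```

Emit:
drive_tool:
  plan:
    - [-0.036, 0.022, 0.01, 0, 0, 0, 0]
    - [-0.036, 0.022, 0.03, 0, 0, 0, 0]
    - [0, 0, 0.035, 0, 0, 0, 0]
    - [0, 0, 0.03, 0, 0, 0, 0]
    - [0, 0, 0, 0, 0, 0, 0]
    - [0, 0, 0, 0, 0, 0, 0]

```text
t: 2.5
tcp_pos: [0.5049, 0.2359, 0.1021]
tool_rot: [0.623, 0.783, -0.001, -0.0]
force: [0.2, 0.7, 1.1]
finger_gap: 0.499
gripper_force: 0.0
```

```bash
python3 - <<'E'
from h import *
togo(.5105,.230,.059,13)
for n in('top','scene'):
    s=snap(n); cv2.imwrite(f'pics/{n}1.png',s['image'][...,::-1])
c=cv2.resize(np.ascontiguousarray(s['image'][150:270,310:430,::-1]),None,fx=5,fy=5,interpolation=cv2.INTER_CUBIC)
cv2.imwrite('pics/c2.png',c)
E
```

```text
tool shift mm [-7.   4.2 43.1] turn -0.01 now [504.9 235.9 102.1] yaw 12.99 tilt [-0.0014 -0.0004]
  in turned axes [-7.   4.2 43.1]
```

View pics/c2.png

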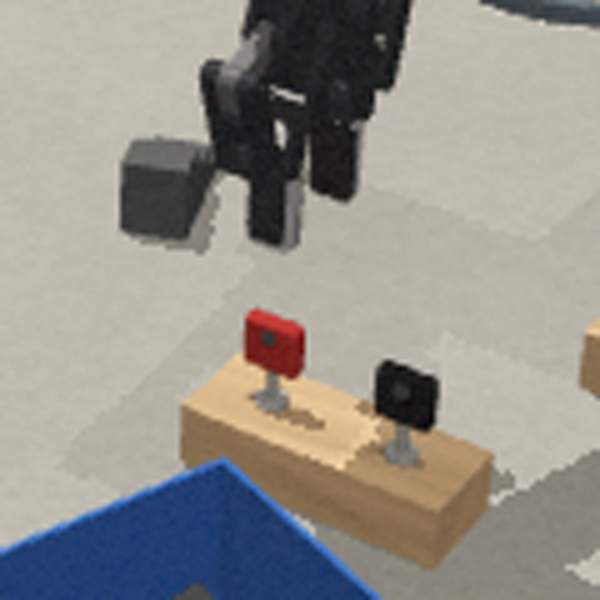

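The open fingers are straddling the space above the red head, and the black key is clear. I'll go down to the grasp height.

Emit:
drive_tool:
  plan:
    - [-0.007, 0.004, 0.003, 0, 0, 0, 0]
    - [0, 0, 0.01, 0, 0, 0, 0]
    - [0, 0, 0.01, 0, 0, 0, 0]
    - [0, 0, 0.01, 0, 0, 0, 0]
    - [0, 0, 0.01, 0, 0, 0, 0]
    - [0, 0, 0, 0, 0, 0, 0]

```text
t: 3.2
tcp_pos: [0.5091, 0.2297, 0.0574]
tool_rot: [0.623, 0.783, -0.002, -0.001]
force: [-0.1, -0.7, -0.6]
finger_gap: 0.5
gripper_force: 0.0
```

```bash
python3 - <<'E'
from h import *
togo(.5105,.230,.059,13)
s=snap('scene'); P=cloud(s); im=s['image'].astype(int); x,y,z=np.moveaxis(P,-1,0)
c,n=np.cos(np.radians(13)),np.sin(np.radians(13)); p=manip.sense()['tcp_pos']
a=-(x-p[0])*n+(y-p[1])*c; b=(x-p[0])*c+(y-p[1])*n   # tool x, tool y
dark=(im.max(2)<70)&(abs(a)<.04)&(abs(b)<.06)&(z>.042)&(z<.09)
for lo in(.045,.055,.065,.075):
    m=dark&(z>=lo)&(z<lo+.01)
    for sg in(1,-1):
        k=m&(b*sg>0); 
        if k.sum()>3: print(lo,sg,k.sum(),'x',np.round(np.percentile(a[k],[3,97])*1000,1),'y',np.round(np.percentile(b[k],[3,97])*1000,1))
r=(im[...,0]>90)&(im[...,1]<im[...,0]*.45)&(abs(a)<.05)&(abs(b)<.05)
print('red x',np.round(np.percentile(a[r],[3,97])*1000,1),'y',np.round(np.percentile(b[r],[3,97])*1000,1),'z',np.percentile(z[r],[3,97]))
E
```

```text
tool shift mm [ 0.   1.4 -1.6] turn -0.02 now [509.1 229.7  57.4] yaw 12.98 tilt [-0.0039 -0.0009]
  in turned axes [ 0.   1.4 -1.6]
red x [-12.3  12.4] y [0.3 7.8] z [0.05594546 0.07934696]
```

Emit:
drive_tool:
  plan:
    - [0, 0.0015, -0.0015, 0, 0, 0, 0]
    - [0, 0, 0, 0, 0, 0, -1]
    - [0, 0, 0, 0, 0, 0, -1]
    - [0, 0, 0, 0, 0, 0, -1]
    - [0, 0, 0, 0, 0, 0, -1]
    - [0, 0, 0, 0, 0, 0, -1]
  newtons: 40

```text
t: 3.85
tcp_pos: [0.5121, 0.2303, 0.061]
tool_rot: [0.623, 0.783, 0.0, 0.0]
force: [-0.4, 0.2, 0.3]
finger_gap: 0.003
gripper_force: 0.0
```

```bash
python3 - <<'E'
from h import *
togo(.5105,.230,.059,13)
print(manip.sense())
E
```

```text
tool shift mm [ 0.  -1.7  2. ] turn -0.02 now [512.1 230.3  61. ] yaw 12.98 tilt [0.0002 0.    ]
  in turned axes [ 0.  -1.7  2. ]
{'t': 3.85, 'q': array([ 2.23666323e-01,  6.51654855e-01,  1.71158907e+00, -1.83788891e-05,
        7.78111708e-01, -2.94701875e-03]), 'qd': array([-0.00172535,  0.00014916, -0.00078205, -0.00199189,  0.00014177,
        0.00053582]), 'tau': array([ 1.89856917e-03, -4.26566005e+01, -1.08448622e+01, -7.86355054e-05,
       -5.58344600e-04,  1.14559677e-05]), 'tcp_pos': array([0.51213548, 0.23032791, 0.0609783 ]), 'tool_rot': array([6.22618859e-01, 7.82525234e-01, 8.84867482e-05, 7.90960945e-05]), 'force': array([-0.44318567,  0.15110802,  0.33417183]), 'ft_torque': array([ 0.00125223,  0.03870013, -0.03752512]), 'gripper_force': 0.0, 'finger_gap': 0.002780882605255288}
```

```bash
python3 - <<'E'
from h import *
s=snap('scene'); t=snap('top')
c=cv2.resize(np.ascontiguousarray(s['image'][180:260,320:420,::-1]),None,fx=6,fy=6,interpolation=cv2.INTER_CUBIC)[:, :400*2]
d=cv2.resize(np.ascontiguousarray(t['image'][180:250,240:300,::-1]),None,fx=3,fy=3,interpolation=cv2.INTER_CUBIC)
H=np.zeros((480,800,3),np.uint8); H[:,:600]=c; H[:d.shape[0],610:610+d.shape[1]]=d
cv2.imwrite('pics/c3.png',H)
E
```

```text
(no output)
```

View pics/c3.png

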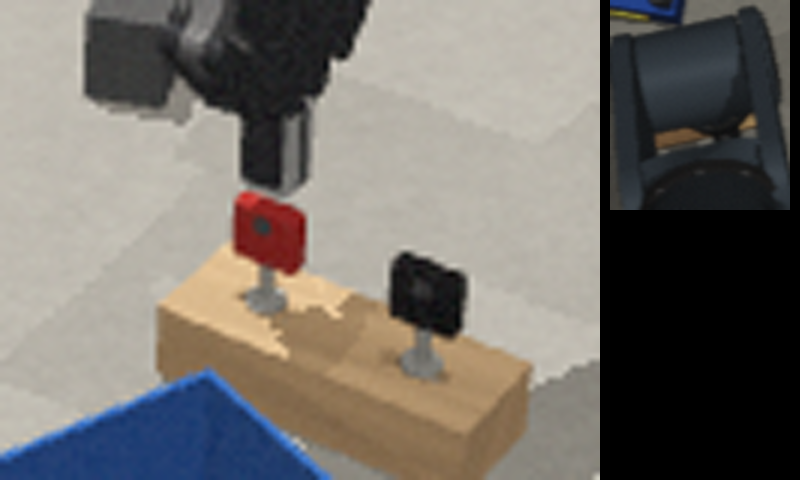

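```bash
python3 - <<'E'
from h import *
s=snap('scene'); P=cloud(s); im=s['image']
for v in range(196,232,2): 
    print(v,[ (tuple(np.round(P[v,u]*1000).astype(int)),tuple(im[v,u])) for u in (362,366,370)])
E
```

```text
196 [((np.int64(543), np.int64(248), np.int64(149)), (np.uint8(31), np.uint8(29), np.uint8(33))), ((np.int64(528), np.int64(245), np.int64(141)), (np.uint8(26), np.uint8(26), np.uint8(27))), ((np.int64(514), np.int64(243), np.int64(134)), (np.uint8(61), np.uint8(60), np.uint8(60)))]
198 [((np.int64(542), np.int64(247), np.int64(143)), (np.uint8(36), np.uint8(36), np.uint8(35))), ((np.int64(521), np.int64(239), np.int64(130)), (np.uint8(29), np.uint8(25), np.uint8(27))), ((np.int64(510), np.int64(240), np.int64(126)), (np.uint8(54), np.uint8(50), np.uint8(52)))]
200 [((np.int64(539), np.int64(245), np.int64(136)), (np.uint8(31), np.uint8(32), np.uint8(33))), ((np.int64(520), np.int64(238), np.int64(124)), (np.uint8(30), np.uint8(32), np.uint8(33))), ((np.int64(508), np.int64(239), np.int64(119)), (np.uint8(47), np.uint8(48), np.uint8(46)))]
202 [((np.int64(521), np.int64(228), np.int64(114)), (np.uint8(39), np.uint8(38), np.uint8(37))), ((np.int64(520), np.int64(238), np.int64(118)), (np.uint8(34), np.uint8(32), np.uint8(35))), ((np.int64(510), np.int64(241), np.int64(115)), (np.uint8
[... 3330 characters left out ...]
t8(191), np.uint8(145))), ((np.int64(490), np.int64(226), np.int64(33)), (np.uint8(229), np.uint8(196), np.uint8(151)))]
228 [((np.int64(512), np.int64(222), np.int64(37)), (np.uint8(126), np.uint8(124), np.uint8(117))), ((np.int64(504), np.int64(227), np.int64(36)), (np.uint8(181), np.uint8(179), np.uint8(171))), ((np.int64(496), np.int64(232), np.int64(34)), (np.uint8(223), np.uint8(190), np.uint8(145)))]
230 [((np.int64(517), np.int64(227), np.int64(37)), (np.uint8(120), np.uint8(119), np.uint8(112))), ((np.int64(512), np.int64(235), np.int64(39)), (np.uint8(124), np.uint8(122), np.uint8(115))), ((np.int64(502), np.int64(238), np.int64(35)), (np.uint8(229), np.uint8(197), np.uint8(152)))]
```

The picture puts the closed fingertips at z≈0.09, just above the head (rows 210–212), though the TCP reading implies 0.047. So the real tool sits about 43 mm higher than the readings suggest. I'll open, go down part way and check it again by picture.

Emit:
drive_tool:
  plan:
    - [0, -0.0015, 0, 0, 0, 0, 0]
    - [0, 0, 0, 0, 0, 0, 0]
    - [0, 0, 0, 0, 0, 0, 0]
    - [0, 0, 0, 0, 0, 0, 0]
    - [0, 0, 0.01, 0, 0, 0, 0]
    - [0, 0, 0.01, 0, 0, 0, 0]
    - [0, 0, 0, 0, 0, 0, 0]

```text
t: 4.7
tcp_pos: [0.5092, 0.2296, 0.0389]
tool_rot: [0.623, 0.782, -0.002, -0.001]
force: [0.1, -0.2, -0.1]
finger_gap: 0.494
gripper_force: 0.0
```

```bash
cat > tips.py <<'E'
from h import *
s=snap('scene'); P=cloud(s); im=s['image'].astype(int); x,y,z=np.moveaxis(P,-1,0)
p=manip.sense()['tcp_pos']; R=yaw(); d=P-p; a=d@R[:,0]; b=d@R[:,1]
dark=(im.max(2)<130)&(np.ptp(im,axis=2)<20)&(abs(a)<.03)&(abs(b)<.06)&(z>.041)&(z<.2)
for sg in(1,-1):
    k=dark&(b*sg>.004)
    for lo in np.arange(.04,.14,.01):
        m=k&(z>=lo)&(z<lo+.01)
        if m.sum()>2: print(sg,round(lo,3),m.sum(),'tx',np.round(np.percentile(a[m],[5,95])*1000,1),'ty',np.round(np.percentile(b[m],[5,95])*1000,1))
cv2.imwrite('pics/c4.png',cv2.resize(np.ascontiguousarray(s['image'][180:260,320:420,::-1]),None,fx=6,fy=6,interpolation=cv2.INTER_CUBIC))
togo(*p,13); print(manip.sense()['force'],manip.sense()['q'])
E
python3 tips.py
```

```text
1 0.06 3 tx [-7.1  5.7] ty [22.7 24.8]
1 0.07 25 tx [-7.5  9.4] ty [22.7 32.4]
1 0.08 36 tx [-5.8  9.4] ty [23.7 33.4]
1 0.09 37 tx [-7.6  9.8] ty [23.7 34.7]
1 0.1 16 tx [ 0.4 10.7] ty [21.6 33.2]
1 0.11 46 tx [-9.5 12.1] ty [25.  51.6]
1 0.12 66 tx [-10.5  11.5] ty [21.1 53.5]
1 0.13 83 tx [-10.4  15.4] ty [15.7 57.3]
-1 0.06 6 tx [-11.3   2.2] ty [-25.9 -23.8]
-1 0.07 37 tx [-10.1   9.1] ty [-28.4 -21.4]
-1 0.08 35 tx [-11.1   9.6] ty [-26.9 -21.7]
-1 0.09 35 tx [-10.8   9.8] ty [-27.1 -21.8]
-1 0.1 30 tx [-4.8 10.7] ty [-29.1 -21.4]
-1 0.11 49 tx [-5.3 11.9] ty [-50.6 -23.1]
-1 0.12 35 tx [ 3.4 11.9] ty [-54.6 -20. ]
-1 0.13 40 tx [ 5.9 16. ] ty [-56. -18.]
tool shift mm [0. 0. 0.] turn -0.02 now [509.6 229.7  39.5] yaw 12.98 tilt [-0.0028 -0.0006]
  in turned axes [0. 0. 0.]
[ 0.89161466 -0.54180076 -0.44707015] [ 2.23629340e-01  6.86099145e-01  1.72524069e+00  9.05889166e-06
  7.33088221e-01 -2.92077047e-03]
```

View pics/c4.png

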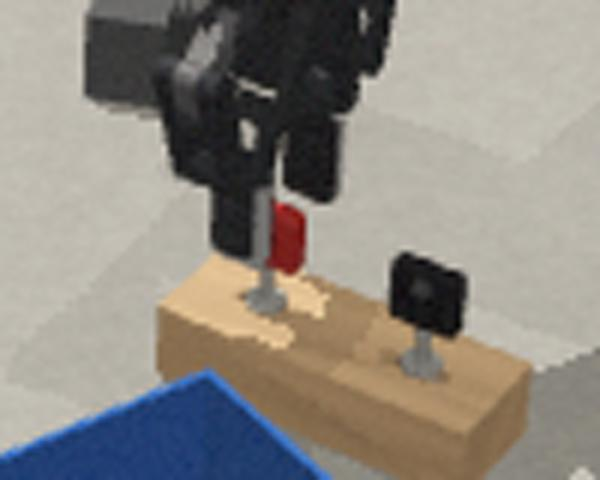

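The tips sit at z≈0.068 and straddle the red head, and the black key is clear. The tool is roughly 42 mm higher than the TCP reading, so I'll go down 21 mm more and grip.

Emit:
drive_tool:
  plan:
    - [0, 0.0015, 0.007, 0, 0, 0, 0]
    - [0, 0, 0.007, 0, 0, 0, 0]
    - [0, 0, 0.007, 0, 0, 0, 0]
    - [0, 0, 0, 0, 0, 0, -0.5]
    - [0, 0, 0, 0, 0, 0, -1]
    - [0, 0, 0, 0, 0, 0, -1]
    - [0, 0, 0, 0, 0, 0, -1]
    - [0, 0, 0, 0, 0, 0, -1]

```text
t: 5.55
tcp_pos: [0.5122, 0.2304, 0.0201]
tool_rot: [0.623, 0.783, 0.0, 0.0]
force: [0.3, -0.7, -0.1]
finger_gap: 0.115
gripper_force: 41.8
```

```bash
python3 tips.py | tail -4; python3 -c "
from h import *; print(manip.sense())"
```

```text
tool shift mm [0. 0. 0.] turn -0.01 now [512.2 230.4  20. ] yaw 12.99 tilt [0.0003 0.0001]
  in turned axes [0. 0. 0.]
[ 0.4424854  -0.9412278  -0.81590913] [ 2.23709666e-01  7.20684466e-01  1.72806514e+00 -2.45461222e-05
  6.92542425e-01 -2.92821323e-03]
{'t': 5.6, 'q': array([ 2.23709666e-01,  7.20684466e-01,  1.72806514e+00, -2.45461222e-05,
        6.92542425e-01, -2.92821323e-03]), 'qd': array([ 0.00129551,  0.00100788, -0.00090774,  0.00047349,  0.00143654,
        0.00022772]), 'tau': array([-2.50338635e-03, -4.40077400e+01, -9.18557614e+00, -6.93285765e-04,
       -6.00311359e-04, -6.27016135e-06]), 'tcp_pos': array([0.51217231, 0.23035985, 0.02003053]), 'tool_rot': array([6.22606987e-01, 7.82534675e-01, 1.12450969e-04, 1.00049252e-04]), 'force': array([ 0.4424854 , -0.9412278 , -0.81590913]), 'ft_torque': array([ 0.01044736, -0.02617037,  0.01209213]), 'gripper_force': 41.820157170295715, 'finger_gap': 0.11084414655292778}
```

View pics/c4.png

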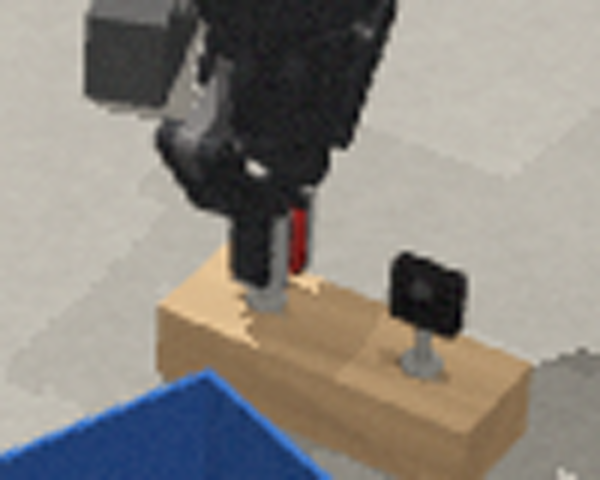

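The key is gripped: the gap of about 9.4 mm matches the 10 mm head. The rest pose is TCP (512.2, 230.4, 20.0) mm at yaw 13°. Now I'll lift it straight up.

Emit:
drive_tool:
  plan:
    - [0, 0, -0.005, 0, 0, 0, -1]
    - [0, 0, -0.01, 0, 0, 0, -1]
    - [0, 0, -0.015, 0, 0, 0, -1]
    - [0, 0, -0.02, 0, 0, 0, -1]
    - [0, 0, -0.03, 0, 0, 0, -1]
    - [0, 0, -0.03, 0, 0, 0, -1]
    - [0, 0, -0.03, 0, 0, 0, -1]
    - [0, 0, -0.01, 0, 0, 6.9, -1]
    - [0, 0, 0, 0, 0, 6.9, -1]
    - [0, 0, 0, 0, 0, 7.0, -1]
  newtons: 50

```text
t: 6.6
tcp_pos: [0.5122, 0.2304, 0.1717]
tool_rot: [0.755, 0.655, 0.001, 0.001]
force: [-0.1, -0.0, -1.2]
finger_gap: 0.111
gripper_force: 50.5
```

Emit:
drive_tool:
  plan:
    - [-0.03, 0.007, 0, 0, 0, 0, -1]
    - [-0.04, 0.009, 0, 0, 0, 0, -1]
    - [-0.042, 0.009, 0, 0, 0, 0, -1]
    - [-0.042, 0.009, 0, 0, 0, 0, -1]
    - [-0.042, 0.009, 0, 0, 0, 0, -1]
    - [-0.042, 0.009, 0, 0, 0, 0, -1]
    - [-0.042, 0.009, 0, 0, 0, 0, -1]
    - [-0.042, 0.009, 0, 0, 0, 0, -1]
    - [-0.036, 0.007, 0, 0, 0, 0, -1]
    - [-0.02, 0.004, 0, 0, 0, 0, -1]

```text
t: 7.6
tcp_pos: [0.5412, -0.1585, 0.1709]
tool_rot: [0.755, 0.656, 0.0, 0.001]
force: [0.8, 0.4, -0.8]
finger_gap: 0.111
gripper_force: 50.5
```

Emit:
drive_tool:
  plan:
    - [0, 0, 0, 0, 0, 0, -1]
    - [0, 0, 0, 0, 0, 0, -1]
    - [0, 0, 0, 0, 0, 0, -1]

```text
t: 7.9
tcp_pos: [0.5404, -0.1539, 0.1701]
tool_rot: [0.753, 0.658, 0.0, -0.0]
force: [-0.6, 0.3, -1.0]
finger_gap: 0.109
gripper_force: 50.5
```

```bash
python3 - <<'E'
from h import *
togo(.5434,-.1635,.146,-7.8)
st=manip.sense(); print(st['force'],st['ft_torque'],st['q'],st['finger_gap'],st['gripper_force'])
s=snap('scene'); t=snap('top')
np.savez('s2.npz',**s); np.savez('t2.npz',**t)
c=cv2.resize(np.ascontiguousarray(s['image'][70:170,200:320,::-1]),None,fx=4.5,fy=4.5,interpolation=cv2.INTER_CUBIC)
d=cv2.resize(np.ascontiguousarray(t['image'][170:230,390:450,::-1]),None,fx=4,fy=4,interpolation=cv2.INTER_CUBIC)
H=np.zeros((450,790,3),np.uint8); H[:,:540]=c; H[:240,545:785]=d; cv2.imwrite('pics/c5.png',H)
E
```

```text
tool shift mm [-9.2  4.3 24.1] turn 0.04 now [ 540.4 -153.9  170.1] yaw -7.76 tilt [-0.0006  0.0007]
  in turned axes [-9.1  4.3 24.1]
[-0.63191633  0.30735816 -0.96301241] [ 0.05738564 -0.04256458 -0.02549331] [-4.76448824e-01  4.89012705e-01  1.62992215e+00  4.52498182e-04
  1.02352375e+00 -3.41185411e-01] 0.1089503089731221 50.53360104560852
```

View pics/c5.png

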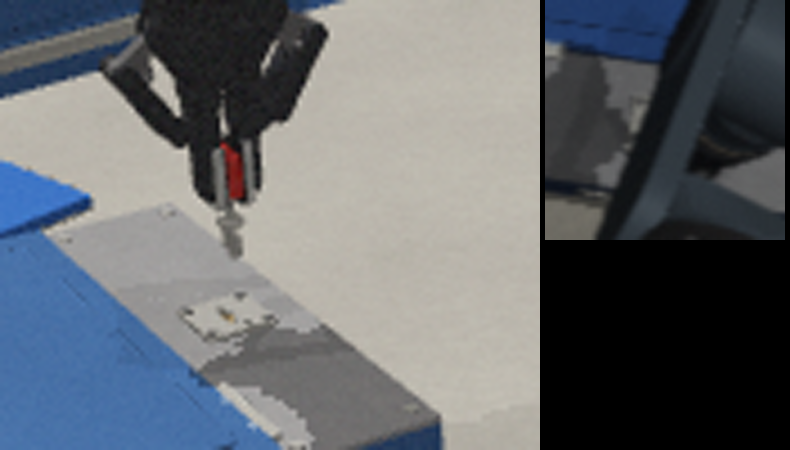

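The picture shows the key hanging straight in the gripper, with its tip at crop (236,258) → image (252,127). The plate slot is at crop (227,314) → image (250.3,139.7). I'll use the tip to calibrate the scene camera locally.

```bash
python3 - <<'E'
from h import *
s=dict(np.load('s2.npz')); g=s['image'].astype(int).mean(2)
np.set_printoptions(linewidth=200)
print('tip rows 112-131, cols 244-262'); print(g[112:131,244:262].astype(int))
print('slot rows 134-147, cols 240-262'); print(g[134:147,240:262].astype(int))
s0=dict(np.load('scene.npz')); print(s0['image'].astype(int).mean(2)[134:147,240:262].astype(int))
P=cloud(s); print(np.round(P[118:129,250:254]*1000).astype(int).tolist())
for u,v,z in((252,127,.161),(252,126,.161),(250.3,139.6,.123),(251,139.6,.123),(250,139.2,.123)): print(u,v,np.round(onplane(s,u,v,z)*1000,1))
# forward: expected pixel of key points for TCP xy
E=np.array(s['extrinsics']); Ei=np.linalg.inv(E)
for q in((.5404,-.1539,.161),(.5404,-.1539,.1835),(.5434,-.1635,.123)):
    c=Ei@np.array([*q,1]); print(q,'->',s['cx']+s['f']*c[0]/-c[2], s['cy']-s['f']*c[1]/-c[2])
E
```

```text
tip rows 112-131, cols 244-262
[[ 37  29  32  50 105 112  73  60  56  54  34 107 128 118 180 181 181 183]
 [ 57  29  28  26 106 109  73  61  58  52  31 111 131 180 182 182 181 183]
 [185  88  39  29 103 110  72  86  79  32  32 106 127 179 183 182 182 184]
 [185 185 117 103 103 108  69  84 181 121 117 135 183 182 184 183 183 181]
 [183 185 183 146 106 104  96  96 183 185 183 182 181 184 182 185 184 181]
 [184 183 183 185 167 178 104 101 121 166 182 184 183 184 181 185 184 185]
 [183 181 183 183 137 118 102 100 106 116 165 184 184 184 184 184 184 183]
 [182 182 182 182 110 121 123 120 117 111 157 181 182 182 182 181 184 184]
 [168 177 184 184 164 102 102 106 115 139 183 183 183 182 184 184 183 182]
 [159 159 176 183 183 124  95 105 143 182 185 183 182 182 184 183 183 183]
 [157 160 158 171 181 143  91  96 112 148 183 185 184 183 182 182 181 182]
 [158 159 157 159 163 143  97  94  96 121 183 182 184 182 182 183 182 180]
 [159 157 159 159 158 129  95  93  98 121 181 182 184 185 185 184 186 185]
 [156 156 159 156 157 158 131  96  95 101 180 183 183 183 182 183 184 184]
 [155 158 158 158 1
[... 3226 characters left out ...]
 171], [540, -150, 174], [538, -149, 174]], [[484, -249, 119], [540, -155, 169], [543, -147, 173], [539, -148, 171]], [[491, -240, 122], [542, -154, 168], [544, -145, 171], [540, -147, 170]], [[498, -229, 124], [542, -154, 164], [492, -228, 123], [493, -221, 126]], [[497, -231, 120], [497, -225, 123], [497, -221, 124], [494, -220, 123]]]
252 127 [ 535.6 -158.9  161. ]
252 126 [ 532.2 -164.   161. ]
250.3 139.6 [ 539.3 -167.   123. ]
251 139.6 [ 538.  -165.7  123. ]
250 139.2 [ 538.6 -169.4  123. ]
(0.5404, -0.1539, 0.161) -> 251.58773874476833 128.15980769994428
(0.5404, -0.1539, 0.1835) -> 250.85061586722173 120.12860970900421
(0.5434, -0.1635, 0.123) -> 249.7673520241837 140.51147018881375
```

The tip calibration corrects the scene camera, and both views now agree that the keyhole is at about (544.3, −162.3) mm in the robot frame. I'll hover just above the plate there.

Emit:
drive_tool:
  plan:
    - [-0.0078, 0.005, 0, 0, 0, 0, -1]
    - [0, 0, 0.01, 0, 0, 0, -1]
    - [0, 0, 0.01, 0, 0, 0, -1]
    - [0, 0, 0.008, 0, 0, 0, -1]
    - [0, 0, 0.004, 0, 0, 0, -1]
    - [0, 0, 0, 0, 0, 0, -1]
    - [0, 0, 0, 0, 0, 0, -1]
    - [0, 0, 0, 0, 0, 0, -1]

```text
t: 8.8
tcp_pos: [0.5451, -0.1637, 0.1381]
tool_rot: [0.754, 0.657, 0.0, 0.0]
force: [-0.1, -0.1, -0.9]
finger_gap: 0.11
gripper_force: 50.5
```

```bash
cat > st.py <<'E'
from h import *
togo(.5443,-.1623,.132,-7.8); q=manip.sense(); print(np.round(q['force'],2),np.round(q['ft_torque'],3),round(q['finger_gap'],3),round(q['t'],2), 'q6',round(q['q'][5],3))
E
python3 st.py
```

```text
tool shift mm [ 1.3 -1.   6.1] turn -0.02 now [ 545.1 -163.7  138.1] yaw -7.82 tilt [ 0.0007 -0.0004]
  in turned axes [ 1.3 -1.   6.1]
[-0.15 -0.09 -0.95] [ 0.011 -0.023 -0.002] 0.11 8.8 q6 -0.352
```

Emit:
drive_tool:
  plan:
    - [0.001, -0.001, 0.002, 0, 0, 0, -1]
    - [0, 0, 0.002, 0, 0, 0, -1]
    - [0, 0, 0, 0, 0, 0, -1]
    - [0, 0, 0.001, 0, 0, 0, -1]
    - [0, 0, 0.001, 0, 0, 0, -1]
    - [0, 0, 0, 0, 0, 0, -1]
    - [0, 0, 0, 0, 0, 0, -1]

```text
t: 9.5
tcp_pos: [0.544, -0.1625, 0.1318]
tool_rot: [0.754, 0.657, -0.0, -0.0]
force: [-0.7, 0.1, -1.2]
finger_gap: 0.107
gripper_force: 50.5
```

```bash
python3 st.py
```

```text
tool shift mm [ 0.2  0.3 -0.2] turn -0.02 now [ 544.  -162.5  131.8] yaw -7.82 tilt [-0.  0.]
  in turned axes [ 0.2  0.3 -0.2]
[-0.66  0.13 -1.16] [-0.012 -0.028 -0.022] 0.107 9.5 q6 -0.351
```

Emit:
drive_tool:
  plan:
    - [0, 0, 0.0005, 0, 0, 0, -1]
    - [0, 0, 0.0005, 0, 0, 0, -1]
    - [0, 0, 0.0005, 0, 0, 0, -1]
    - [0, 0, 0.0005, 0, 0, 0, -1]
    - [0, 0, 0, 0, 0, 0, -1]
    - [0, 0, 0, 0, 0, 0, -1]

```text
t: 10.1
tcp_pos: [0.544, -0.1625, 0.1298]
tool_rot: [0.754, 0.657, -0.0, -0.0]
force: [-0.4, 0.1, -0.3]
finger_gap: 0.114
gripper_force: 50.5
```

```bash
python3 st.py
```

```text
tool shift mm [ 0.2  0.3 -2.2] turn -0.02 now [ 544.  -162.5  129.8] yaw -7.82 tilt [-0. -0.]
  in turned axes [ 0.2  0.3 -2.2]
[-0.43  0.13 -0.35] [ 0.027 -0.026  0.035] 0.114 10.1 q6 -0.351
```

Emit:
drive_tool:
  plan:
    - [0, 0, 0.0005, 0, 0, 0, -1]
    - [0, 0, 0.0005, 0, 0, 0, -1]
    - [0, 0, 0.0005, 0, 0, 0, -1]
    - [0, 0, 0.0005, 0, 0, 0, -1]
    - [0, 0, 0, 0, 0, 0, -1]
    - [0, 0, 0, 0, 0, 0, -1]

```text
t: 10.7
tcp_pos: [0.5439, -0.1624, 0.1278]
tool_rot: [0.754, 0.657, -0.0, -0.0]
force: [-0.8, -0.8, 0.3]
finger_gap: 0.107
gripper_force: 50.5
```

```bash
python3 st.py
```

```text
tool shift mm [ 0.2  0.3 -4.2] turn -0.02 now [ 543.9 -162.4  127.8] yaw -7.82 tilt [-0.0001  0.    ]
  in turned axes [ 0.2  0.3 -4.2]
[-0.77 -0.8   0.32] [ 0.032  0.014 -0.018] 0.107 10.7 q6 -0.351
```

No contact so far, and the pin appears to be entering the waist. I'll continue gently.

Emit:
drive_tool:
  plan:
    - [0, 0, 0.0005, 0, 0, 0, -1]
    - [0, 0, 0.0005, 0, 0, 0, -1]
    - [0, 0, 0.0005, 0, 0, 0, -1]
    - [0, 0, 0.0005, 0, 0, 0, -1]
    - [0, 0, 0.0005, 0, 0, 0, -1]
    - [0, 0, 0, 0, 0, 0, -1]
    - [0, 0, 0, 0, 0, 0, -1]

```text
t: 11.4
tcp_pos: [0.544, -0.162, 0.1252]
tool_rot: [0.754, 0.657, 0.0, -0.0]
force: [0.2, 3.0, 1.5]
finger_gap: 0.105
gripper_force: 50.8
```

```bash
python3 st.py
```

```text
tool shift mm [-0.3  0.3 -6.8] turn -0.03 now [ 544.  -162.   125.2] yaw -7.83 tilt [0.     0.0008]
  in turned axes [-0.3  0.3 -6.8]
[0.2  3.01 1.55] [ 0.49  -0.106 -0.042] 0.105 11.4 q6 -0.351
```

Emit:
drive_tool:
  plan:
    - [0.0007, 0, 0, 0, 0, 0, -1]
    - [0, 0, 0.0005, 0, 0, 0, -1]
    - [0, 0, 0.0005, 0, 0, 0, -1]
    - [0, 0, 0, 0, 0, 0, -1]
    - [0, 0, 0, 0, 0, 0, -1]

```text
t: 11.9
tcp_pos: [0.544, -0.1618, 0.1243]
tool_rot: [0.754, 0.657, -0.0, -0.0]
force: [0.6, 1.5, 1.6]
finger_gap: 0.103
gripper_force: 50.8
```

```bash
python3 st.py
```

```text
tool shift mm [-0.4  0.3 -7.7] turn -0.02 now [ 544.  -161.8  124.3] yaw -7.82 tilt [-0.0001 -0.    ]
  in turned axes [-0.4  0.3 -7.7]
[0.57 1.51 1.59] [ 0.298 -0.008  0.02 ] 0.103 11.9 q6 -0.349
```

Emit:
drive_tool:
  plan:
    - [0.0005, 0, 0.0005, 0, 0, 0, -1]
    - [0, 0, 0.0005, 0, 0, 0, -1]
    - [0, 0, 0.0005, 0, 0, 0, -1]
    - [0, 0, 0.0005, 0, 0, 0, -1]
    - [0, 0, 0, 0, 0, 0, -1]
    - [0, 0, 0, 0, 0, 0, -1]

```text
t: 12.5
tcp_pos: [0.5441, -0.1615, 0.1222]
tool_rot: [0.754, 0.657, -0.0, 0.0]
force: [-0.5, -0.1, -0.3]
finger_gap: 0.109
gripper_force: 50.7
```

```bash
python3 st.py
```

```text
tool shift mm [-0.8  0.3 -9.8] turn -0.01 now [ 544.1 -161.5  122.2] yaw -7.81 tilt [-0.0001 -0.0003]
  in turned axes [-0.8  0.3 -9.8]
[-0.52 -0.15 -0.28] [-0.087  0.101 -0.041] 0.109 12.5 q6 -0.349
```

Emit:
drive_tool:
  plan:
    - [0, 0, 0.001, 0, 0, 0, -1]
    - [0, 0, 0.001, 0, 0, 0, -1]
    - [0, 0, 0.001, 0, 0, 0, -1]
    - [0, 0, 0.001, 0, 0, 0, -1]
    - [0, 0, 0.001, 0, 0, 0, -1]
    - [0, 0, 0, 0, 0, 0, -1]
    - [0, 0, 0, 0, 0, 0, -1]

```text
t: 13.2
tcp_pos: [0.5441, -0.1612, 0.1172]
tool_rot: [0.754, 0.657, 0.0, -0.0]
force: [1.1, -0.3, -0.3]
finger_gap: 0.105
gripper_force: 50.6
```

```bash
python3 st.py
```

```text
tool shift mm [ -1.1   0.3 -14.8] turn -0.02 now [ 544.1 -161.2  117.2] yaw -7.82 tilt [-0.0001  0.0001]
  in turned axes [ -1.1   0.3 -14.8]
[ 1.08 -0.34 -0.26] [ 0.028 -0.043 -0.002] 0.105 13.2 q6 -0.349
```

Emit:
drive_tool:
  plan:
    - [0, 0, 0.001, 0, 0, 0, -1]
    - [0, 0, 0.001, 0, 0, 0, -1]
    - [0, 0, 0.001, 0, 0, 0, -1]
    - [0, 0, 0.001, 0, 0, 0, -1]
    - [0, 0, 0.0005, 0, 0, 0, -1]
    - [0, 0, 0, 0, 0, 0, -1]
    - [0, 0, 0, 0, 0, 0, -1]

```text
t: 13.9
tcp_pos: [0.5441, -0.1612, 0.1127]
tool_rot: [0.754, 0.657, -0.0, -0.0]
force: [-0.4, 0.5, 0.5]
finger_gap: 0.11
gripper_force: 50.6
```

```bash
python3 st.py
```

```text
tool shift mm [ -1.    0.3 -19.3] turn -0.02 now [ 544.1 -161.2  112.7] yaw -7.82 tilt [-0.0001  0.    ]
  in turned axes [ -1.    0.3 -19.3]
[-0.43  0.51  0.47] [-0.078  0.023 -0.011] 0.11 13.9 q6 -0.349
```

Emit:
drive_tool:
  plan:
    - [0, 0, 0.0005, 0, 0, 0, -1]
    - [0, 0, 0.0005, 0, 0, 0, -1]
    - [0, 0, 0.0005, 0, 0, 0, -1]
    - [0, 0, 0, 0, 0, 0, -1]
    - [0, 0, 0, 0, 0, 0, -1]

```text
t: 14.4
tcp_pos: [0.5442, -0.1613, 0.1114]
tool_rot: [0.754, 0.657, 0.0, 0.0]
force: [-0.6, 1.5, 1.2]
finger_gap: 0.106
gripper_force: 50.7
```

```bash
python3 st.py
```

```text
tool shift mm [ -1.    0.3 -20.6] turn -0.02 now [ 544.2 -161.3  111.4] yaw -7.82 tilt [ 0. -0.]
  in turned axes [ -1.    0.3 -20.6]
[-0.56  1.45  1.18] [-0.046  0.158  0.015] 0.106 14.4 q6 -0.349
```

Emit:
drive_tool:
  plan:
    - [0, 0, 0.0005, 0, 0, 0, -1]
    - [0, 0, 0.0003, 0, 0, 0, -1]
    - [0, 0, 0, 0, 0, 0, -1]
    - [0, 0, 0, 0, 0, 0, -1]

```text
t: 14.8
tcp_pos: [0.5442, -0.1613, 0.1107]
tool_rot: [0.754, 0.657, 0.0, 0.0]
force: [-1.3, 0.4, 3.3]
finger_gap: 0.11
gripper_force: 51.2
```

```bash
python3 st.py
```

```text
tool shift mm [ -1.    0.3 -21.3] turn -0.01 now [ 544.2 -161.3  110.7] yaw -7.81 tilt [ 0.0001 -0.0001]
  in turned axes [ -1.    0.3 -21.3]
[-1.33  0.38  3.27] [ 0.043  0.229 -0.013] 0.11 14.8 q6 -0.349
```

Emit:
drive_tool:
  plan:
    - [0, 0, 0.0004, 0, 0, 0, -1]
    - [0, 0, 0, 0, 0, 0, -1]
    - [0, 0, 0, 0, 0, 2, -1]
    - [0, 0, 0, 0, 0, 2, -1]
    - [0, 0, 0, 0, 0, 2, -1]
    - [0, 0, 0, 0, 0, 2, -1]
    - [0, 0, 0, 0, 0, 2, -1]
    - [0, 0, 0, 0, 0, 0, -1]

```text
t: 15.6
tcp_pos: [0.5444, -0.1613, 0.1107]
tool_rot: [0.808, 0.589, 0.0, 0.0]
force: [-0.8, 0.2, 5.9]
finger_gap: 0.109
gripper_force: 51.5
```

```bash
python3 st.py
```

```text
tool shift mm [ -1.    0.3 -21.3] turn -10.02 now [ 544.4 -161.3  110.7] yaw -17.82 tilt [ 0.0006 -0.0003]
  in turned axes [ -1.    0.1 -21.3]
[-0.79  0.23  5.9 ] [0.086 0.263 0.075] 0.109 15.6 q6 -0.174
```

Emit:
drive_tool:
  plan:
    - [0, 0, 0, 0, 0, 4, -1]
    - [0, 0, 0, 0, 0, 4, -1]
    - [0, 0, 0, 0, 0, 4, -1]
    - [0, 0, 0, 0, 0, 4, -1]
    - [0, 0, 0, 0, 0, 4, -1]
    - [0, 0, 0, 0, 0, 0, -1]

```text
t: 16.2
tcp_pos: [0.5445, -0.1613, 0.1107]
tool_rot: [0.898, 0.439, 0.0, 0.0]
force: [-0.4, 0.0, 5.8]
finger_gap: 0.112
gripper_force: 51.4
```

```bash
python3 st.py
```

```text
tool shift mm [ -0.9   0.4 -21.3] turn -30.06 now [ 544.5 -161.3  110.7] yaw -37.86 tilt [ 0.001  -0.0004]
  in turned axes [ -1.   -0.1 -21.3]
[-0.43  0.    5.83] [0.114 0.151 0.07 ] 0.112 16.2 q6 0.176
```

Emit:
drive_tool:
  plan:
    - [0, 0, 0, 0, 0, 4, -1]
    - [0, 0, 0, 0, 0, 4, -1]
    - [0, 0, 0, 0, 0, 4, -1]
    - [0, 0, 0, 0, 0, 4, -1]
    - [0, 0, 0, 0, 0, 4, -1]
    - [0, 0, 0, 0, 0, 4, -1]
    - [0, 0, 0, 0, 0, 4, -1]
    - [0, 0, 0, 0, 0, 4, -1]
    - [0, 0, 0, 0, 0, 4, -1]
    - [0, 0, 0, 0, 0, 0, -1]

```text
t: 17.2
tcp_pos: [0.5448, -0.1616, 0.1107]
tool_rot: [0.99, 0.141, 0.001, 0.001]
force: [-0.6, -0.6, 5.1]
finger_gap: 0.106
gripper_force: 51.5
```

```bash
python3 st.py
```

```text
tool shift mm [ -0.7   0.6 -21.3] turn -66.0 now [ 544.8 -161.6  110.7] yaw -73.8 tilt [ 0.0015 -0.0009]
  in turned axes [ -0.8  -0.4 -21.3]
[-0.57 -0.64  5.06] [0.017 0.151 0.059] 0.106 17.2 q6 0.803
```

Emit:
drive_tool:
  plan:
    - [0, 0, 0, 0, 0, 2, -1]
    - [0, 0, 0, 0, 0, 2, -1]
    - [0, 0, 0, 0, 0, 2, -1]
    - [0, 0, 0, 0, 0, 2, -1]
    - [0, 0, 0, 0, 0, 0, -1]
    - [0, 0, 0, 0, 0, 0, -1]

```text
t: 17.8
tcp_pos: [0.5448, -0.1617, 0.1107]
tool_rot: [0.997, 0.072, 0.001, 0.001]
force: [-0.2, -0.0, 5.0]
finger_gap: 0.111
gripper_force: 51.4
```

```bash
python3 st.py
```

```text
tool shift mm [ -0.6   0.6 -21.3] turn -73.94 now [ 544.8 -161.7  110.7] yaw -81.74 tilt [ 0.0016 -0.0009]
  in turned axes [ -0.7  -0.4 -21.3]
[-0.16 -0.03  5.03] [-0.044  0.136  0.013] 0.111 17.8 q6 0.942
```

Torque has dropped to 0.013 N m, so the lid is freed. I'll creep up to the stop.

Emit:
drive_tool:
  plan:
    - [0, 0, 0, 0, 0, 1.5, -1]
    - [0, 0, 0, 0, 0, 1.5, -1]
    - [0, 0, 0, 0, 0, 1, -1]
    - [0, 0, 0, 0, 0, 0, -1]

```text
t: 18.2
tcp_pos: [0.5448, -0.1617, 0.1107]
tool_rot: [0.999, 0.037, 0.001, 0.001]
force: [-0.6, 0.5, 5.3]
finger_gap: 0.111
gripper_force: 51.4
```

Emit:
drive_tool:
  plan:
    - [0, 0, 0, 0, 0, 1, -1]
    - [0, 0, 0, 0, 0, 1, -1]
    - [0, 0, 0, 0, 0, 0, -1]

```text
t: 18.5
tcp_pos: [0.5448, -0.1618, 0.1107]
tool_rot: [1.0, 0.02, 0.001, 0.001]
force: [-0.8, 0.3, 5.0]
finger_gap: 0.111
gripper_force: 51.4
```

```bash
python3 st.py
```

```text
tool shift mm [ -0.5   0.5 -21.3] turn -79.94 now [ 544.8 -161.8  110.7] yaw -87.74 tilt [ 0.0016 -0.0011]
  in turned axes [ -0.6  -0.4 -21.3]
[-0.76  0.27  4.95] [ 0.05   0.108 -0.006] 0.111 18.5 q6 1.047
```

Emit:
drive_tool:
  plan:
    - [0, 0, 0, 0, 0, 0, -1]
    - [0, 0, 0, 0, 0, 0.8, -1]
    - [0, 0, 0, 0, 0, 0.7, -1]
    - [0, 0, 0, 0, 0, 0, -1]
  newtons: 22

```text
t: 18.9
tcp_pos: [0.5448, -0.1617, 0.1107]
tool_rot: [1.0, 0.007, 0.001, 0.001]
force: [-1.1, -0.2, 5.1]
finger_gap: 0.112
gripper_force: 51.4
```

```bash
python3 st.py; python3 - <<'E'
from h import *
s=snap('scene'); s0=dict(np.load('scene.npz')); P=cloud(s);P0=cloud(s0)
im=s['image'].astype(int); m=(im[...,2]>im[...,0]+30)&(abs(P[...,0]-.65)<.15)&(abs(P[...,1]+.18)<.17)
print('lid z pct now',np.percentile(P[m][:,2],[5,50,80,90,95,99]))
E
```

```text
tool shift mm [ -0.5   0.6 -21.3] turn -81.43 now [ 544.8 -161.7  110.7] yaw -89.23 tilt [ 0.0016 -0.0011]
  in turned axes [ -0.6  -0.4 -21.3]
[-1.13 -0.24  5.12] [-0.071  0.129  0.091] 0.112 18.9 q6 1.072
lid z pct now [0.02101871 0.13603913 0.15674292 0.16367622 0.16628458 0.16864764]
```

Emit:
drive_tool:
  plan:
    - [0, 0, 0, 0, 0, 0, -1]
    - [0, 0, 0, 0, 0, 0, -1]

```text
t: 19.15
tcp_pos: [0.5448, -0.1618, 0.1107]
tool_rot: [1.0, 0.007, 0.001, 0.001]
force: [-0.8, 0.6, 5.0]
finger_gap: 0.108
gripper_force: 51.4
```

```bash
python3 st.py; python3 -c "
from h import *
T=[]
for i in range(3): snap('top'); T.append(manip.sense()['ft_torque'][2])
print(np.round(T,3))"
```

```text
tool shift mm [ -0.5   0.6 -21.3] turn -81.42 now [ 544.8 -161.8  110.7] yaw -89.22 tilt [ 0.0016 -0.0011]
  in turned axes [ -0.6  -0.5 -21.3]
[-0.76  0.57  4.98] [-0.015  0.124  0.115] 0.108 19.15 q6 1.072
[0.07  0.059 0.118]
```

Emit:
drive_tool:
  plan:
    - [0, 0, 0, 0, 0, 0.4, -1]
    - [0, 0, 0, 0, 0, 0, -1]
    - [0, 0, 0, 0, 0, 0, -1]

```text
t: 19.6
tcp_pos: [0.5448, -0.1618, 0.1107]
tool_rot: [1.0, 0.003, 0.001, 0.001]
force: [-0.4, -0.3, 5.4]
finger_gap: 0.107
gripper_force: 51.4
```

```bash
python3 st.py; python3 -c "
from h import *
T=[]
for i in range(4): snap('top'); T.append(manip.sense()['ft_torque'][2])
print(np.round(T,3))"
```

```text
tool shift mm [ -0.5   0.5 -21.3] turn -81.81 now [ 544.8 -161.8  110.7] yaw -89.61 tilt [ 0.0016 -0.0012]
  in turned axes [ -0.6  -0.4 -21.3]
[-0.41 -0.34  5.36] [-0.1    0.105  0.097] 0.107 19.6 q6 1.079
[0.1   0.094 0.087 0.128]
```

The stop is found: torque rose from about 0.01 to 0.10 N m at 81.5° of key angle, and the lid is up. Now I'll turn it back.

Emit:
drive_tool:
  plan:
    - [0, 0, 0, 0, 0, -3.8, -1]
    - [0, 0, 0, 0, 0, -4, -1]
    - [0, 0, 0, 0, 0, -4, -1]
    - [0, 0, 0, 0, 0, -4, -1]
    - [0, 0, 0, 0, 0, -4, -1]
    - [0, 0, 0, 0, 0, -4, -1]
    - [0, 0, 0, 0, 0, -4, -1]
    - [0, 0, 0, 0, 0, -4, -1]
    - [0, 0, 0, 0, 0, -4, -1]
    - [0, 0, 0, 0, 0, -4, -1]

```text
t: 20.8
tcp_pos: [0.5446, -0.1613, 0.1107]
tool_rot: [0.939, 0.344, 0.001, 0.0]
force: [-0.2, 0.5, 5.5]
finger_gap: 0.109
gripper_force: 51.5
```

```bash
python3 st.py
```

```text
tool shift mm [ -0.9   0.6 -21.3] turn -41.9 now [ 544.6 -161.3  110.7] yaw -49.7 tilt [ 0.0013 -0.0001]
  in turned axes [ -1.1  -0.2 -21.3]
[-0.22  0.48  5.52] [ 0.117  0.177 -0.101] 0.109 20.8 q6 0.382
```

Emit:
drive_tool:
  plan:
    - [0, 0, 0, 0, 0, -4, -1]
    - [0, 0, 0, 0, 0, -4, -1]
    - [0, 0, 0, 0, 0, -4, -1]
    - [0, 0, 0, 0, 0, -4, -1]
    - [0, 0, 0, 0, 0, -4, -1]
    - [0, 0, 0, 0, 0, -4, -1]
    - [0, 0, 0, 0, 0, -4, -1]
    - [0, 0, 0, 0, 0, -4, -1]
    - [0, 0, 0, 0, 0, -4, -1]
    - [0, 0, 0, 0, 0, -4, -1]

```text
t: 21.8
tcp_pos: [0.5442, -0.1611, 0.1107]
tool_rot: [0.764, 0.645, 0.0, 0.0]
force: [-1.6, -0.1, 5.5]
finger_gap: 0.106
gripper_force: 51.6
```

Emit:
drive_tool:
  plan:
    - [0, 0, 0, 0, 0, -1, -1]
    - [0, 0, 0, 0, 0, -1, -1]
    - [0, 0, 0, 0, 0, 0, -1]
    - [0, 0, 0, 0, 0, 0, -1]

```text
t: 22.2
tcp_pos: [0.5442, -0.1612, 0.1107]
tool_rot: [0.754, 0.657, 0.0, 0.0]
force: [-1.8, 0.8, 6.3]
finger_gap: 0.111
gripper_force: 51.6
```

```bash
cat > tq.py <<'E'
from h import *
T=[manip.sense()['ft_torque'][2]]
for i in range(3): snap('top'); T.append(manip.sense()['ft_torque'][2])
print(np.round(T,3),np.mean(T))
E
python3 st.py; python3 tq.py
```

```text
tool shift mm [ -1.1   0.3 -21.3] turn -0.05 now [ 544.2 -161.2  110.7] yaw -7.85 tilt [0.0002 0.0001]
  in turned axes [ -1.1   0.3 -21.3]
[-1.84  0.79  6.32] [ 0.081  0.286 -0.008] 0.111 22.2 q6 -0.348
[-0.008  0.008 -0.025 -0.028] -0.013362660487878712
```

Emit:
drive_tool:
  plan:
    - [0, 0, 0, 0, 0, -1.5, -1]
    - [0, 0, 0, 0, 0, -1.5, -1]
    - [0, 0, 0, 0, 0, 0, -1]
    - [0, 0, 0, 0, 0, 0, -1]

```text
t: 22.75
tcp_pos: [0.5441, -0.1611, 0.1107]
tool_rot: [0.736, 0.677, 0.0, -0.0]
force: [-1.1, 0.5, 6.3]
finger_gap: 0.112
gripper_force: 51.6
```

```bash
python3 st.py; python3 tq.py
```

```text
tool shift mm [ -1.1   0.3 -21.3] turn 2.95 now [ 544.1 -161.1  110.7] yaw -4.85 tilt [0.0001 0.0001]
  in turned axes [ -1.1   0.3 -21.3]
[-1.12  0.52  6.31] [ 0.092  0.325 -0.038] 0.112 22.75 q6 -0.4
[-0.038  0.038 -0.029  0.006] -0.005856840628614113
```

Emit:
drive_tool:
  plan:
    - [0, 0, 0, 0, 0, -1, -1]
    - [0, 0, 0, 0, 0, -1, -1]
    - [0, 0, 0, 0, 0, 0, -1]

```text
t: 23.2
tcp_pos: [0.5441, -0.1612, 0.1107]
tool_rot: [0.724, 0.689, 0.0, 0.0]
force: [-1.9, 0.2, 6.8]
finger_gap: 0.108
gripper_force: 51.6
```

```bash
python3 st.py; python3 tq.py
```

```text
tool shift mm [ -1.1   0.2 -21.3] turn 4.96 now [ 544.1 -161.2  110.7] yaw -2.84 tilt [0.0001 0.0001]
  in turned axes [ -1.1   0.3 -21.3]
[-1.9   0.16  6.84] [ 0.151  0.355 -0.053] 0.108 23.2 q6 -0.436
[-0.053 -0.03  -0.039 -0.024] -0.03653772481426886
```

Emit:
drive_tool:
  plan:
    - [0, 0, 0, 0, 0, -0.8, -1]
    - [0, 0, 0, 0, 0, -0.7, -1]
    - [0, 0, 0, 0, 0, 0, -1]

```text
t: 23.65
tcp_pos: [0.5441, -0.1612, 0.1107]
tool_rot: [0.715, 0.699, 0.0, -0.0]
force: [-2.1, 0.9, 6.6]
finger_gap: 0.109
gripper_force: 51.7
```

```bash
python3 st.py; python3 tq.py
```

```text
tool shift mm [ -1.1   0.3 -21.3] turn 6.44 now [ 544.1 -161.2  110.7] yaw -1.36 tilt [0.0001 0.0002]
  in turned axes [ -1.1   0.4 -21.3]
[-2.15  0.95  6.6 ] [ 0.101  0.359 -0.145] 0.109 23.65 q6 -0.461
[-0.145 -0.136 -0.162 -0.046] -0.12213075077195243
```

The home stop is felt at −0.12 N m. I'll centre the key in its play and draw it out.

Emit:
drive_tool:
  plan:
    - [0, 0, 0, 0, 0, 2, -1]
    - [0, 0, 0, 0, 0, 2, -1]
    - [0, 0, 0, 0, 0, 2.2, -1]
    - [0, 0, -0.0008, 0, 0, 0, -1]
    - [0, 0, -0.001, 0, 0, 0, -1]
    - [0, 0, -0.001, 0, 0, 0, -1]
    - [0, 0, -0.001, 0, 0, 0, -1]
    - [0, 0, 0, 0, 0, 0, -1]
  newtons: 50

```text
t: 24.6
tcp_pos: [0.5441, -0.1612, 0.1138]
tool_rot: [0.752, 0.659, -0.0, -0.0]
force: [1.0, 0.4, -2.8]
finger_gap: 0.111
gripper_force: 50.2
```

```bash
python3 st.py
```

```text
tool shift mm [ -1.    0.4 -18.2] turn 0.2 now [ 544.1 -161.2  113.8] yaw -7.6 tilt [-0.0003  0.0002]
  in turned axes [ -1.    0.4 -18.2]
[ 1.02  0.35 -2.8 ] [-0.039 -0.108  0.041] 0.111 24.6 q6 -0.352
```

Emit:
drive_tool:
  plan:
    - [0, 0, -0.001, 0, 0, 0, -1]
    - [0, 0, -0.001, 0, 0, 0, -1]
    - [0, 0, -0.001, 0, 0, 0, -1]
    - [0, 0, -0.001, 0, 0, 0, -1]
    - [0, 0, -0.001, 0, 0, 0, -1]
    - [0, 0, 0, 0, 0, 0, -1]

```text
t: 25.2
tcp_pos: [0.5441, -0.1613, 0.1192]
tool_rot: [0.753, 0.659, -0.0, 0.0]
force: [-0.4, 0.3, -1.5]
finger_gap: 0.107
gripper_force: 50.4
```

```bash
python3 st.py
```

```text
tool shift mm [ -1.    0.3 -12.8] turn 0.19 now [ 544.1 -161.3  119.2] yaw -7.61 tilt [-0.     -0.0001]
  in turned axes [ -1.    0.3 -12.8]
[-0.42  0.34 -1.47] [-0.01   0.028  0.018] 0.107 25.2 q6 -0.352
```

Free. I'll draw it out to about z 0.172.

Emit:
drive_tool:
  plan:
    - [0, 0, -0.003, 0, 0, 0, -1]
    - [0, 0, -0.004, 0, 0, 0, -1]
    - [0, 0, -0.004, 0, 0, 0, -1]
    - [0, 0, -0.006, 0, 0, 0, -1]
    - [0, 0, -0.008, 0, 0, 0, -1]
    - [0, 0, -0.01, 0, 0, 0, -1]
    - [0, 0, -0.01, 0, 0, 0, -1]
    - [0, 0, -0.008, 0, 0, 0, -1]
    - [0, 0, 0, 0, 0, 0, -1]

```text
t: 26.1
tcp_pos: [0.5451, -0.1617, 0.1737]
tool_rot: [0.752, 0.659, 0.001, 0.002]
force: [-0.6, 0.3, -1.7]
finger_gap: 0.114
gripper_force: 50.6
```

```bash
python3 st.py; python3 - <<'E'
from h import *
togo(.5122,.2304,.172,13)
s=snap('scene'); c=cv2.resize(np.ascontiguousarray(s['image'][70:170,200:320,::-1]),None,fx=4.5,fy=4.5,interpolation=cv2.INTER_CUBIC)
cv2.imwrite('pics/c6.png',c)
E
```

```text
tool shift mm [-0.6 -0.9 41.7] turn 0.19 now [ 545.1 -161.7  173.7] yaw -7.61 tilt [ 0.003  -0.0016]
  in turned axes [-0.7 -0.7 41.7]
[-0.59  0.32 -1.75] [ 0.03  -0.071  0.005] 0.114 26.1 q6 -0.352
tool shift mm [384.3 -84.6   1. ] turn -20.61 now [ 545.1 -161.7  173.7] yaw -7.61 tilt [ 0.003  -0.0016]
  in turned axes [389.5  56.1   1.7]
```

View pics/c6.png

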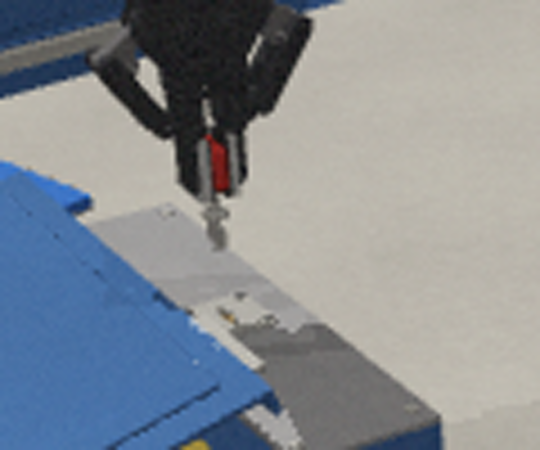

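The lid is ajar, with its front edge well above the deck. The key hangs straight in the gripper (tip at crop (220,248)), clear of the plate. Carrying it back.

Emit:
drive_tool:
  plan:
    - [0.025, -0.005, 0, 0, 0, 0, -1]
    - [0.04, -0.009, 0, 0, 0, 0, -1]
    - [0.042, -0.009, 0, 0, 0, 0, -1]
    - [0.042, -0.009, 0, 0, 0, 0, -1]
    - [0.042, -0.009, 0, 0, 0, 0, -1]
    - [0.042, -0.01, 0, 0, 0, 0, -1]
    - [0.042, -0.01, 0, 0, 0, 0, -1]
    - [0.042, -0.01, 0, 0, 0, 0, -1]
    - [0.042, -0.009, 0, 0, 0, 0, -1]
    - [0.025, -0.005, 0, 0, 0, 0, -1]

```text
t: 27.15
tcp_pos: [0.5096, 0.2335, 0.1715]
tool_rot: [0.752, 0.659, -0.0, -0.001]
force: [0.4, -0.5, 0.1]
finger_gap: 0.106
gripper_force: 50.6
```

Emit:
drive_tool:
  plan:
    - [0, 0, 0, 0, 0, -5, -1]
    - [0, 0, 0, 0, 0, -5.6, -1]
    - [0, 0, 0, 0, 0, -5, -1]
    - [0, 0, 0, 0, 0, -5, -1]
    - [0, 0, 0, 0, 0, 0, -1]
    - [0, 0, 0, 0, 0, 0, -1]
    - [0, 0, 0, 0, 0, 0, -1]
    - [0, 0, 0, 0, 0, 0, -1]

```text
t: 27.95
tcp_pos: [0.5107, 0.2305, 0.1718]
tool_rot: [0.623, 0.782, -0.0, -0.0]
force: [-0.2, 0.3, -0.7]
finger_gap: 0.105
gripper_force: 50.5
```

```bash
python3 -c "
from h import *
togo(.5122,.2304,.02,13)"
```

```text
tool shift mm [ -0.4   1.4 151.8] turn -0.06 now [510.7 230.5 171.8] yaw 12.94 tilt [-0.0002 -0.0001]
  in turned axes [ -0.5   1.4 151.8]
```

Emit:
drive_tool:
  plan:
    - [-0.0005, 0.0014, 0.01, 0, 0, 0, -1]
    - [0, 0, 0.025, 0, 0, 0, -1]
    - [0, 0, 0.03, 0, 0, 0, -1]
    - [0, 0, 0.03, 0, 0, 0, -1]
    - [0, 0, 0.02, 0, 0, 0, -1]
    - [0, 0, 0.006, 0, 0, 0, -1]
    - [0, 0, 0, 0, 0, 0, -1]
    - [0, 0, 0, 0, 0, 0, -1]
    - [0, 0, 0, 0, 0, 0, -1]
    - [0, 0, 0, 0, 0, 0, -1]

```text
t: 28.95
tcp_pos: [0.5131, 0.2307, 0.0521]
tool_rot: [0.623, 0.783, 0.001, 0.001]
force: [-1.0, -0.0, -1.5]
finger_gap: 0.11
gripper_force: 50.5
```

```bash
python3 -c "
from h import *
togo(.5122,.2304,.02,13)"
```

```text
tool shift mm [-0.  -1.  32.1] turn -0.02 now [513.1 230.7  52.1] yaw 12.98 tilt [0.0023 0.0005]
  in turned axes [-0.  -0.9 32.1]
```

Emit:
drive_tool:
  plan:
    - [0, 0, 0.002, 0, 0, 0, -1]
    - [0, 0, 0.002, 0, 0, 0, -1]
    - [0, 0, 0.002, 0, 0, 0, -1]
    - [0, 0, 0.002, 0, 0, 0, -1]
    - [0, 0, 0.002, 0, 0, 0, -1]
    - [0, 0, 0.002, 0, 0, 0, -1]
    - [0, 0, 0.002, 0, 0, 0, -1]
    - [0, 0, 0, 0, 0, 0, -1]
    - [0, 0, 0, 0, 0, 0, -1]

```text
t: 29.85
tcp_pos: [0.5122, 0.2304, 0.0368]
tool_rot: [0.623, 0.783, -0.0, -0.0]
force: [0.5, -0.3, -1.0]
finger_gap: 0.105
gripper_force: 50.5
```

```bash
python3 -c "
from h import *
togo(.5122,.2304,.02,13); print(manip.sense()['force'])"
```

```text
tool shift mm [-0.  -0.  16.8] turn -0.02 now [512.2 230.4  36.8] yaw 12.98 tilt [-0.0002 -0.0001]
  in turned axes [-0.  -0.  16.8]
[ 0.53855791 -0.34894168 -1.04848049]
```

The tip is in the slot mouth with no contact force and the pose is exact. Lowering the rest.

Emit:
drive_tool:
  plan:
    - [0, 0, 0.002, 0, 0, 0, -1]
    - [0, 0, 0.002, 0, 0, 0, -1]
    - [0, 0, 0.002, 0, 0, 0, -1]
    - [0, 0, 0.002, 0, 0, 0, -1]
    - [0, 0, 0.002, 0, 0, 0, -1]
    - [0, 0, 0.002, 0, 0, 0, -1]
    - [0, 0, 0.002, 0, 0, 0, -1]
    - [0, 0, 0, 0, 0, 0, -1]
    - [0, 0, 0, 0, 0, 0, -1]

```text
t: 30.75
tcp_pos: [0.5123, 0.2304, 0.0229]
tool_rot: [0.623, 0.783, -0.0, -0.0]
force: [0.3, 0.5, -1.3]
finger_gap: 0.109
gripper_force: 50.5
```

```bash
python3 -c "
from h import *
togo(.5122,.2304,.02,13); print(manip.sense()['force'])"
```

```text
tool shift mm [-0.  -0.1  2.9] turn -0.02 now [512.3 230.4  22.9] yaw 12.98 tilt [-0.0001 -0.    ]
  in turned axes [-0.  -0.1  2.9]
[ 0.26966994  0.52016418 -1.30802403]
```

Emit:
drive_tool:
  plan:
    - [0, 0, 0.001, 0, 0, 0, -1]
    - [0, 0, 0.001, 0, 0, 0, -1]
    - [0, 0, 0.001, 0, 0, 0, -1]
    - [0, 0, 0.0004, 0, 0, 0, -1]
    - [0, 0, 0, 0, 0, 0, -1]
    - [0, 0, 0, 0, 0, 0, -1]

```text
t: 31.35
tcp_pos: [0.5123, 0.2304, 0.0197]
tool_rot: [0.623, 0.783, 0.0, 0.0]
force: [0.5, 1.1, 1.5]
finger_gap: 0.109
gripper_force: 51.0
```

```bash
python3 -c "
from h import *
togo(.5122,.2304,.02,13); print(manip.sense()['force'])"
```

```text
tool shift mm [-0.  -0.1 -0.3] turn -0.02 now [512.3 230.4  19.7] yaw 12.98 tilt [0.0002 0.    ]
  in turned axes [-0.  -0.1 -0.3]
[0.48328251 1.06519427 1.47747067]
```

The collar is seated on the block, with about 2.5 N of contact. I'll open and retreat straight up.

Emit:
drive_tool:
  plan:
    - [0, 0, 0, 0, 0, 0, -0.6]
    - [0, 0, 0, 0, 0, 0, -0.3]
    - [0, 0, 0, 0, 0, 0, 0]
    - [0, 0, 0, 0, 0, 0, 0]
    - [0, 0, 0, 0, 0, 0, 0]
    - [0, 0, 0, 0, 0, 0, 0]

```text
t: 31.95
tcp_pos: [0.5123, 0.2304, 0.0195]
tool_rot: [0.623, 0.782, -0.0, -0.0]
force: [-0.5, 0.0, -0.1]
finger_gap: 0.503
gripper_force: 0.0
```

Emit:
drive_tool:
  plan:
    - [0, 0, -0.005, 0, 0, 0, 0]
    - [0, 0, -0.01, 0, 0, 0, 0]
    - [0, 0, -0.02, 0, 0, 0, 0]
    - [0, 0, -0.03, 0, 0, 0, 0]
    - [0, 0, -0.03, 0, 0, 0, 0]
    - [0, 0, -0.03, 0, 0, 0, 0]
    - [0, 0, -0.02, 0, 0, 0, 0]
    - [0, 0, 0, 0, 0, 0, 0]
    - [0, 0, 0, 0, 0, 0, 0]

```text
t: 32.85
tcp_pos: [0.5122, 0.2304, 0.1651]
tool_rot: [0.623, 0.783, 0.0, 0.0]
force: [-0.5, -0.1, 0.3]
finger_gap: 0.499
gripper_force: 0.0
```

```bash
python3 - <<'E'
from h import *
s=snap('scene'); P=cloud(s); im=s['image'].astype(int); x,y,z=np.moveaxis(P,-1,0); R,G,B=np.moveaxis(im,-1,0)
r=(R>90)&(G<R*.45)&(B<R*.45)&(abs(x-.51)<.05)&(abs(y-.23)<.05)
print('red',np.median(P[r],0),np.percentile(z[r],[5,95]),'start med .5144 .232 .0695')
v,u=np.nonzero(r); print(u.mean(),v.mean(),'start 364.49 218.32', r.sum())
m=(B>R+30)&(abs(x-.65)<.15)&(abs(y+.18)<.17); print(np.percentile(z[m],[90,95]))
c=cv2.resize(np.ascontiguousarray(s['image'][150:270,310:430,::-1]),None,fx=5,fy=5,interpolation=cv2.INTER_CUBIC); cv2.imwrite('pics/c7.png',c)
E
```

```text
red [0.51402277 0.23195956 0.06872286] [0.05715693 0.07946954] start med .5144 .232 .0695
364.5090909090909 218.3090909090909 start 364.49 218.32 110
[0.16361155 0.16614418]
```

View pics/c7.png

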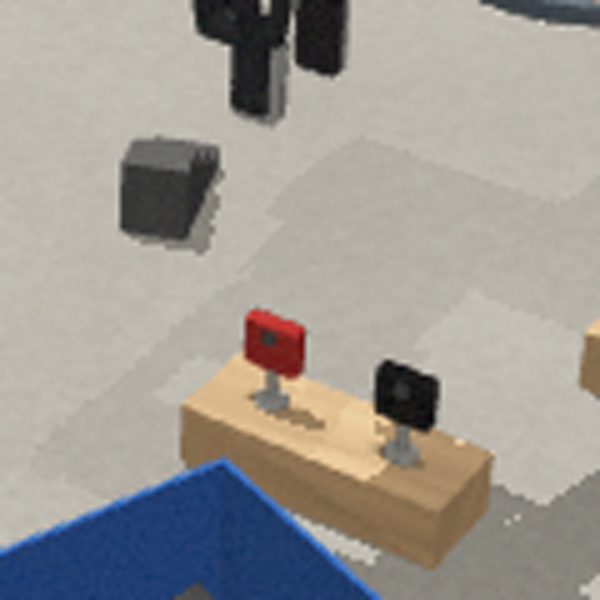

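The red key stands upright in its slot at (275,345) in the crop, in the same place as at the start. The black key hasn't moved and the gripper is clear. Handing in.

```bash
python3 -c "
from station import manip
print(manip.sign_off())"
```

```text
the job is handed in; nothing more can be done
None
```

I unlocked the case and handed the job in at about 33 s: the lid is ajar, the lock was turned back to its home stop, and the red key is upright in its original slot; no verdict came back. One thing to check: the gripper sat about 42 mm higher than the TCP reading implied, so the first grasp closed on air above the key and I corrected from the camera.

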